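Open the fan bay of a lab instrument

TASK

One of the two low grey instrument cases on the bench has its louvred panel held by a small swing tab (the other panel is screwed down: leave it). Turn that tab a quarter turn aside, either way, and leave it there; then lift the panel out by its upright rib and lay it flat in the empty grey tray, rib up, without dropping it.

Things in the scene. Friction and masses are not known exactly. Their poses are not given: they have to be found in the camera images.
- swing_tab (a joint): Angle of the small dark steel swing tab on the case, about a vertical pivot. 0 = pointing straight over the panel (holding it), positive = counter-clockwise seen from above; turns both ways to stops at +-1.75 and stays where left (friction 0.03 N m). Starts within 0.25 of 0. The panel is free once it is beyond 1.2 either way.
- tab_pivot (a point): Point on the tab's pivot axis at the tab's top face, 66 mm above the bench. The point turns with the tab: z up, the tab points along its -x. The tab is a 4 mm plate 14 mm wide reaching 40 mm from the pivot, 2 mm above case top and panel; on it a fin 8 mm thick, 23 mm high, from 6 to 38 mm from the pivot, to push or pinch.
- panel: Loose aluminium louvred panel 120 x 90 x 6 mm (x, y, z), 0.15-0.31 kg; origin: centre of its underside, z up. Central pull rib 40 mm long (x), 12 mm thick (y), from 6 to 38 mm above the origin. Starts in the recess of a fixed grey case 200 x 140 x 60 mm (same axes and centre), 3 mm play, underside 54 mm above the bench, top flush with the case; tab pivot at +80 mm on its x axis.
- tray: Empty fixed grey plastic tray, 210 x 160 mm (its x, y), 20 mm high, walls and floor 5 mm thick; origin at the centre of its underside on the bench, z up. The panel may lie in it at any yaw that lets it lie flat on the floor.
Mind the look-alikes: they are no part of the job. What is shaped like the panel but blue or yellow is not meant.

How it is judged:
On the way, in this order (a step that is already met when the one before it is completed fails the run):
1. the tab is turned aside, more than 1.2 rad either way ((value of joint swing_tab above 1.2 rad or value of joint swing_tab below -1.2 rad)), for 0.1 s.
2. the panel is lifted clear of the case, its underside more than 75 mm above the bench, the tab still aside ((value of joint swing_tab above 1.2 rad or value of joint swing_tab below -1.2 rad) and height (world z) of panel above 0.075 m), for 0.1 s.
At the end, for the whole second after the job is handed in: The panel lies at rest flat on the tray's floor (underside within 5 mm of it, tilt under 0.08 rad, rib up, centre within 80 mm of the tray's centre), released, and the tab is still turned aside by more than 1.2 rad ((value of joint swing_tab above 1.2 rad or value of joint swing_tab below -1.2 rad) and horizontal distance between panel and tray below 0.08 m and z of panel in the frame of tray below 0.01 m and angle between panel's own z axis and vertical below 0.08 rad and linear speed of panel below 0.02 m/s); the robot touches nothing.
It fails at once if the panel is dropped or thrown: it moves faster than 0.6 m/s with no finger on it (a fall of about 18 mm) (contact force between the fingers and panel below 0.05 N and linear speed of panel above 0.6 m/s).
It also fails if it takes over 58 s, if anything falls off the work surface, if the arm or the gripper's body presses on something with over 40 N, if the wrist force passes 120 N, or if a joint passes its speed limit or range.

ROBOT

A 7-joint arm with a two-finger parallel gripper is mounted at the origin on the work surface. World frame = base frame: x ahead of the robot, y to its left, z up, the work surface at z = 0. Lengths are in m, angles in rad, forces in N, time in s.
With the tool pointing down it reaches from about 0.375 to 0.925 m from the base axis. Payload 3.1 kg.
Tool frame: the origin (TCP) lies midway between the tips of the shut fingers; the grasp point (between the pads) lies 19 mm behind it (env.grip_point_offset is the distance from the TCP to the grasp point, in m); x points along the fingers, y is the direction in which the jaws open and shut, and the axes are right-handed (so a half turn about x gives the same grasp; the last joint's range is limited). The gripper opens to 85 mm and grips with 20 to 120 N. Pads are 22 mm wide; open, the fingers measure 114 mm over their backs; the gripper's body (76 mm by 85 mm) begins 54 mm behind the grasp point. The pads swing forward as they close: fully open they stand 13 mm farther back than shut.
Start: joints at [-1.36, 0.383, 0.044, 1.598, -0.018, 1.161, -0.05], TCP at [0.198, 0.619, 0.231] pointing down, gripper open.
Joint ranges: [-2.61, 2.61], [-0.41, 2.15], [-1.48, 1.57], [0, 2.5], [-1.57, 4.71], [0.05, 1.97], [-2.85, 2.85]. Speed limits (rad/s): [2.79, 2.79, 3.14, 3.14, 3.14, 3.14, 3.14].

INTERFACE

Orientations are given as a unit quaternion [x, y, z, w].
In Python, from rig import env, viewer, hand_in, look_for gives the robot as it stands.
- The arm moves only by the tool jog_arm, never from a script. Its argument "rows" is a list of rows, each an object with "travel": the shift along the tool's x, y, z in cm, a list of three; "delta_rot": the turn, a rotation vector about the tool's x, y, z in degrees, a list of three; "grip": the opening in per cent of the stroke, from 0 (shut) to 100 (fully open). A call has 1 to 8 rows; each row shifts and turns the commanded pose from where the row before left it, along the tool's axes as they then stand; what a row does not reach is not made up. A row lasts 1/10 s, in which the tool goes at most 50 mm and 8.59 degrees, less where a joint would pass 70% of its speed; a pose out of reach is approached as far as the arm can. A call with a gripper value outside its range is refused whole. The fingers move at their own pace and stop on an object; "grip_force" is the grip in N (left out, the last holds). Time passes only in rows, so rows that do not move let the fingers close. It gives the time, the measured TCP pose, the force and the opening at its end, in the units of the state.
- env.get_state(): the state, without advancing time (a new reading comes with each control period).
- viewer.read_camera(name): name is "scene" or "top" or "wrist"; returns a dict with "img" (420x560x3 uint8, blue, green, red), "depth" (420x560 float32, m along the optical axis (not along the pixel's ray), 0 where there is no reading), "camera_matrix" (3x3 intrinsics, pixels), "k1" (the pictures are not rectified: a ray, as slopes to the right and down, at radius r is drawn at 1 + k1 r^2 times it, then the intrinsics apply), "R" (3x3) and "t" (3): a world point X has camera coordinates R X + t; the wrist camera has in their place "mount" (4x4, takes a point from camera to tool coordinates, whose origin is the TCP and whose axes are the tool frame's). Camera axes: x right, y down, z forward; pixel columns grow to the right and rows downward; lengths in m; the calibration is good to about 2 mm. A picture is of the moment at which its call begins: read the wrist's pose just before it.
- hand_in(): hands the job in, once; it reports no verdict.
Trained networks look in a picture, given as the dict that the camera call returned (one of the last four; its "shot" number tells which), for a name from the list of things; names that differ only in an ending like _2 or _b are one class to them, and where a whole thing is asked for, a point or a joint stands for the part that bears it (a point fixed in the world has none). Each returns a list of dicts, best first, with "confidence" (0 to 1); they miss things now and then, are a little off and sometimes report something else, mostly with a low value. They report only what shows in the picture. A call takes as long as a camera call. They do not tell look-alikes from the thing itself.
- look_for(picture, query): "extent" ([centre column, centre row, width, height] in pixels, round what is visible of it).
The state is a dict: "clock": time; "joint_pos": joint angles; "joint_velocities": joint speeds; "joint_torque": joint torques, N m; "tool_pos": TCP position; "tool_rot": TCP orientation; "contact_force": force on the tool from outside, world axes, zero at the start; "ft_torque": the same for the moment, N m; "gripper_width": opening from 0.0 (shut) to 1.0 (fully open).
Only numpy, scipy, OpenCV 4.12 (cv2) and the standard library are available. Lean on these libraries where they do the work, as an engineer would, in place of code of your own. Each camera call takes 0.05 s, during which the arm holds its last target. There are 200 camera calls.

## Working session

There is one attempt and no reset: what is moved stays moved. The work goes in short steps, Python scripts to look and compute and a tool call to move; the robot and the scene stay as the last step left them, time stands still between calls to the robot, and variables do not carry over. Pictures are saved under pics/ and viewed, about 8 in all and at most 12, crops included, and the job is handed in when it is done.

Besides the shell and the picture viewer there is one more tool, called after ">>>" as name(argument=value, ...), one argument or row to a line, values as JSON. jog_arm: Moves the arm, as the interface text tells. Its arguments: {"type":"object","properties":{"rows":{"type":"array","items":{"type":"object","properties":{"travel":{"type":"array","items":{"type":"number"}},"delta_rot":{"type":"array","items":{"type":"number"}},"grip":{"type":"number"}}}},"grip_force":{"type":"number"}},"required":["rows"]}

```bash
ls; mkdir -p pics; python3 - <<'E'
from rig import env, viewer, look_for
import cv2, numpy as np
s=env.get_state(); print({k:np.round(v,3).tolist() for k,v in s.items()})
for c in ["top","scene"]:
    p=viewer.read_camera(c); cv2.imwrite(f"pics/{c}1.png",p["img"]); np.savez(f"{c}1.npz",**{k:v for k,v in p.items()})
    for q in ["swing_tab","panel","tray"]:
        for d in look_for(p,q)[:4]: print(c,q,d)
E
```

```text
pics
{'clock': 0.0, 'joint_pos': [-1.36, 0.384, 0.044, 1.6, -0.018, 1.161, -0.05], 'joint_velocities': [0.002, 0.001, 0.001, 0.0, -0.002, -0.001, 0.0], 'joint_torque': [-0.0, -43.347, 1.024, -24.951, 0.01, 0.011, 0.0], 'tool_pos': [0.197, 0.618, 0.23], 'tool_rot': [0.108, 0.699, -0.11, 0.699], 'contact_force': [-0.1, 0.162, 0.745], 'ft_torque': [-0.003, -0.013, 0.018], 'gripper_width': 1.004}
top panel {'extent': [247.5, 146.6, 51.2, 53.8], 'confidence': 0.96}
top panel {'extent': [272.9, 242.0, 56.7, 52.8], 'confidence': 0.75}
top panel {'extent': [450.3, 163.6, 53.0, 42.2], 'confidence': 0.63}
top panel {'extent': [129.5, 296.0, 53.2, 54.4], 'confidence': 0.58}
top tray {'extent': [359.9, 193.1, 81.6, 96.5], 'confidence': 0.65}
scene swing_tab {'extent': [382.9, 238.3, 12.3, 25.3], 'confidence': 0.63}
scene panel {'extent': [311.3, 98.3, 38.4, 37.4], 'confidence': 0.71}
scene panel {'extent': [275.0, 201.2, 49.2, 44.0], 'confidence': 0.7}
scene panel {'extent': [362.4, 225.1, 63.7, 51.9], 'confidence': 0.65}
scene panel {'extent': [221.3, 387.4, 62.5, 62.4], 'confidence': 0.55}
scene tray {'extent': [259.9, 294.6, 105.5, 101.3], 'confidence': 0.95}
scene tray {'extent': [362.7, 223.8, 58.4, 47.5], 'confidence': 0.7}
```

```bash
python3 - <<'E'
import cv2
a=cv2.imread("pics/top1.png");b=cv2.imread("pics/scene1.png")
cv2.imwrite("pics/top1c.png",cv2.resize(a[80:360,60:520],None,fx=1.74,fy=1.74,interpolation=cv2.INTER_CUBIC))
cv2.imwrite("pics/scene1c.png",cv2.resize(b[60:420,150:500],None,fx=1.65,fy=1.65))
E
```

```text
(no output)
```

View pics/top1c.png

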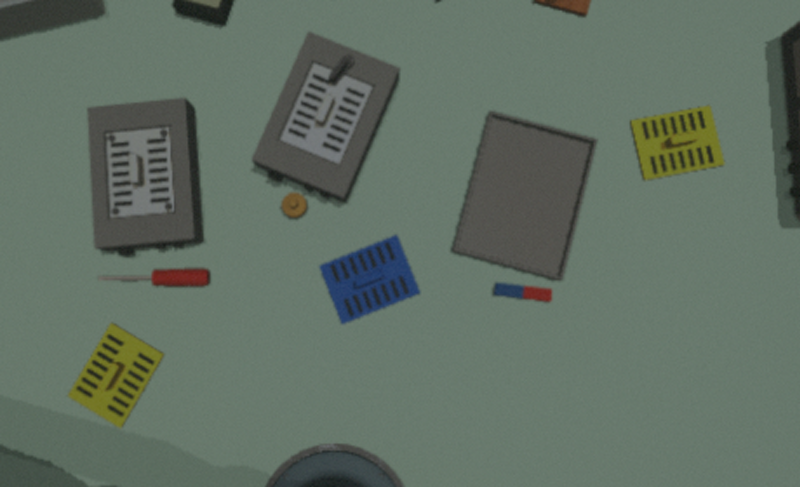

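View pics/scene1c.png

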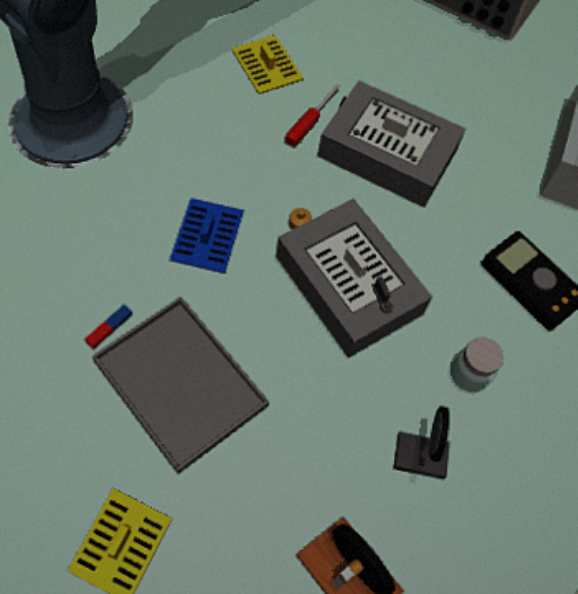

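The target case is in the middle (crop of top: centre (327,117), tab at (342,68)), and the case at left is screwed down. The tray is at (523,195). Next I'll unproject these.

```bash
cat > h.py <<'E'
import numpy as np, cv2
from scipy.spatial.transform import Rotation as Ro
def rays(p,uv):
    K=p["camera_matrix"];uv=np.atleast_2d(uv).astype(float)
    d=np.c_[(uv[:,0]-K[0,2])/K[0,0],(uv[:,1]-K[1,2])/K[1,1]];s=d.copy()
    for _ in range(20): s=d/(1+float(p["k1"])*(s**2).sum(1,keepdims=True))
    return np.c_[s,np.ones(len(s))]
def pose(p,st=None):  # cam->world
    if st is None: return p["R"].T,-p["R"].T@p["t"]
    R=Ro.from_quat(st["tool_rot"]).as_matrix();M=p["mount"]
    return R@M[:3,:3],R@M[:3,3]+st["tool_pos"]
def at_z(p,uv,z,st=None):
    R,c=pose(p,st);d=rays(p,uv)@R.T
    return c+d*((z-c[2])/d[:,2])[:,None]
def cloud(p,st=None):
    R,c=pose(p,st);v,u=np.mgrid[:p["depth"].shape[0],:p["depth"].shape[1]]
    X=rays(p,np.c_[u.ravel(),v.ravel()])*p["depth"].ravel()[:,None]
    return (X@R.T+c).reshape(*u.shape,3)
E
python3 - <<'E'
from h import *
p=dict(np.load("top1.npz"))
f=lambda L:np.array(L)/1.74+[60,80]
print("cam",pose(p)[1],p["k1"],p["camera_matrix"][0,0])
def rect(n,uv,z):
    X=at_z(p,uv,z)[:,:2]; print(n,X.round(3).tolist(),"c",X.mean(0).round(4),[np.linalg.norm(X[i]-X[i-1]).round(3) for i in range(4)],"ang long",np.degrees(np.arctan2(*(X[0]+X[1]-X[2]-X[3])[::-1])).round(1))
rect("case",f([(311,34),(399,69),(346,200),(254,163)]),.06)
rect("panel",f([(319,62),(373,85),(339,163),(282,139)]),.06)
rect("tray",f([(490,113),(595,140),(560,278),(453,250)]),.02)
C=cloud(p); im=p["img"].min(2).astype(int)
print("brightness",im[150,250],np.percentile(im[120:175,220:280],[50,80,95]))
m=np.zeros(im.shape,np.uint8); m[100:190,205:290]=((im>125)[100:190,205:290])*255
m=cv2.morphologyEx(m,cv2.MORPH_CLOSE,np.ones((5,5)))
pts=cv2.findNonZero(m);r=cv2.boxPoints(cv2.minAreaRect(pts));print(r.tolist());rect("panelseg",r,.06)
h=C[...,2]
for n,a in (("z top case",(slice(120,190),slice(205,290))),):
    z=h[a];q=C[a][(z>.075)&(z<.12)];print(len(q),q.round(3)[::max(1,len(q)//40)].tolist())
E
```

```text
cam [ 0.27812425 -0.08872037  1.23957398] -0.05527507266013793 497.7604141035919
case [[0.683, 0.02], [0.629, -0.103], [0.445, -0.027], [0.499, 0.101]] c [ 0.564  -0.0023] [np.float64(0.201), np.float64(0.135), np.float64(0.199), np.float64(0.138)] ang long -23.2
panel [[0.642, 0.009], [0.607, -0.066], [0.497, -0.018], [0.532, 0.062]] c [ 0.5694 -0.0034] [np.float64(0.121), np.float64(0.083), np.float64(0.12), np.float64(0.087)] ang long -24.8
tray [[0.573, -0.233], [0.53, -0.383], [0.334, -0.324], [0.376, -0.174]] c [ 0.4532 -0.2785] [np.float64(0.205), np.float64(0.155), np.float64(0.205), np.float64(0.155)] ang long -16.7
brightness 112 [ 81.  112.2 117. ]Traceback (most recent call last):
  File "<stdin>", line 14, in <module>
cv2.error: OpenCV(4.12.0) /io/opencv/modules/imgproc/src/convhull.cpp:143: error: (-215:Assertion failed) total >= 0 && (depth == CV_32F || depth == CV_32S) in function 'convexHull'
```

```bash
python3 - <<'E'
from h import *
from rig import env
s=env.get_state();R=Ro.from_quat(s["tool_rot"]).as_matrix();print(R.round(3));
# desired: x down, y along case +y or -y
c=np.radians(-23.5)
for sg in(1,-1):
    y=sg*np.array([-np.sin(c),np.cos(c),0]);x=np.array([0,0,-1.]);D=np.c_[x,y,np.cross(x,y)]
    print(sg,np.degrees(Ro.from_matrix(R.T@D).as_rotvec()).round(1))
# view target: TCP above case
print("mount",env.get_state()["tool_pos"])
from rig import viewer
p=viewer.read_camera("wrist");print(p["mount"].round(3))
T=np.array([.5,-.02,.26]);print("travel cm",(R.T@(T-s["tool_pos"])*100).round(1))
E
```

```text
[[-0.     0.304  0.953]
 [-0.     0.953 -0.304]
 [-1.    -0.    -0.   ]]
1 [ 5.8 -0.   0. ]
-1 [-174.2   -0.    -0. ]
mount [0.19749654 0.61912558 0.23105351]
[[-0.002 -0.318  0.948 -0.142]
 [ 1.    -0.     0.002 -0.001]
 [-0.001  0.948  0.318 -0.081]
 [ 0.     0.     0.     1.   ]]
travel cm [ -2.9 -51.7  48.2]
```

>>> jog_arm(
  rows=[
    {"travel": [-0.4,-3,3.5],"delta_rot": [5.8,0,0],"grip": 100},
    {"travel": [-0.4,-3,3.5]},
    {"travel": [-0.4,-3,3.5]},
    {"travel": [-0.4,-3,3.5]},
    {"travel": [-0.4,-3,3.5]},
    {"travel": [-0.4,-3,3.5]},
    {"travel": [-0.4,-3,3.5]},
    {"travel": [-0.2,-3,3.5]},
  ],
)

```text
validation failed for argument at $.ro...
```

>>> jog_arm(
  rows=[
    {"travel": [0,-3,3.5]},
    {"travel": [0,-3,3.5]},
    {"travel": [0,-3,3.5]},
    {"travel": [0,-3,3.5]},
    {"travel": [0,-3,3.5]},
    {"travel": [0,-3,3.5]},
    {"travel": [0,0,0]},
    {"travel": [0,0,0]},
  ],
)

```text
validation failed for argument at $.ro...
```

```bash
cat > look.py <<'E'
import sys
from h import *
from rig import env, viewer
n=sys.argv[1]
s=env.get_state();p=viewer.read_camera("wrist")
cv2.imwrite(f"pics/{n}.png",p["img"]);np.savez(f"{n}.npz",**p,tool_pos=s["tool_pos"],tool_rot=s["tool_rot"])
print({k:np.round(s[k],4).tolist() for k in("clock","joint_pos","tool_pos","contact_force","gripper_width")})
print(Ro.from_quat(s["tool_rot"]).as_matrix().round(3).tolist())
E
python3 look.py w1
```

```text
{'clock': 0.45, 'joint_pos': [-1.3598, 0.3829, 0.0439, 1.598, -0.0179, 1.1612, -0.0499], 'tool_pos': [0.1975, 0.6192, 0.2312], 'contact_force': [0.4664, 0.1088, 0.2211], 'gripper_width': 1.0009}
[[-0.0, 0.304, 0.953], [-0.0, 0.953, -0.304], [-1.0, -0.0, -0.0]]
```

View pics/w1.png

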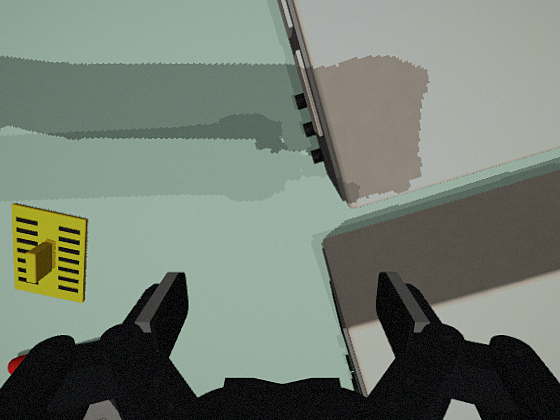

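The arm did not move; every row probably needs all its keys. The view shows big boxes nearby (corners at (350,205) and (325,240)), so I'll check their heights before moving.

```bash
python3 - <<'E'
from h import *
p=dict(np.load("w1.npz"));C=cloud(p,p)
for u,v in((350,100),(450,150),(500,50),(400,280),(540,240),(100,250),(100,350),(200,50)): print(u,v,C[v,u].round(3))
print("max z outside gripper",np.nanmax(C[:250,:,2]))
t=dict(np.load("top1.npz"));H=cloud(t)
m=(H[...,2]>.1)&(t["depth"]>0);import collections
v,u=np.nonzero(m); print(len(u))
X=H[m];g=collections.Counter(map(tuple,(X[:,:2]/.1).round().astype(int)))
print({k:(n,X[((X[:,:2]/.1).round()==k).all(1),2].max().round(2)) for k,n in g.items() if n>5})
E
```

```text
350 100 [0.137 0.69  0.12 ]
450 150 [0.195 0.755 0.12 ]
500 50 [0.135 0.801 0.119]
400 280 [0.201 0.668 0.255]
540 240 [0.29  0.814 0.127]
100 250 [ 0.223  0.371 -0.001]
100 350 [0.173 0.567 0.29 ]
200 50 [ 0.05   0.578 -0.001]
max z outside gripper 0.373101798463248
13564
{(np.int64(8), np.int64(5)): (1234, np.float64(0.24)), (np.int64(8), np.int64(4)): (2077, np.float64(0.24)), (np.int64(9), np.int64(4)): (444, np.float64(0.11)), (np.int64(9), np.int64(5)): (94, np.float64(0.11)), (np.int64(8), np.int64(-4)): (93, np.float64(0.13)), (np.int64(9), np.int64(6)): (15, np.float64(0.11)), (np.int64(8), np.int64(6)): (244, np.float64(0.11)), (np.int64(8), np.int64(-2)): (204, np.float64(0.15)), (np.int64(8), np.int64(-3)): (97, np.float64(0.13)), (np.int64(8), np.int64(3)): (67, np.float64(0.11)), (np.int64(8), np.int64(-1)): (44, np.float64(0.14)), (np.int64(7), np.int64(4)): (252, np.float64(0.11)), (np.int64(7), np.int64(3)): (17, np.float64(0.11)), (np.int64(7), np.int64(5)): (493, np.float64(0.11)), (np.int64(7), np.int64(6)): (30, np.float64(0.1)), (np.int64(7), np.int64(-7)): (556, np.float64(0.13)), (np.int64(6), np.int64(-7)): (1338, np.float64(0.13)), (np.int64(5), np.int64(-7)): (1230, np.float64(0.13)), (np.int64(4), np.int64(-7)): (472, np.float64(0.13)), (np.int64(1), np.int64(0)): (2262, np.float64(0.54)), (np.int64(0), np.int64(0)): (981, np.float64(0.47)), (np.int64(0), np.int64(-1)): (354, np.float64(0.35)), (np.int64(1), np.int64(-1)): (7, np.float64(0.32)), (np.int64(1), np.int64(1)): (953, np.float64(0.62))}
```

>>> jog_arm(
  rows=[
    {"travel": [-0.4,-3,3.5],"delta_rot": [5.8,0,0],"grip": 100},
    {"travel": [-0.4,-3,3.5],"delta_rot": [0,0,0],"grip": 100},
    {"travel": [-0.4,-3,3.5],"delta_rot": [0,0,0],"grip": 100},
    {"travel": [-0.4,-3,3.5],"delta_rot": [0,0,0],"grip": 100},
    {"travel": [-0.4,-3,3.5],"delta_rot": [0,0,0],"grip": 100},
    {"travel": [-0.4,-3,3.5],"delta_rot": [0,0,0],"grip": 100},
    {"travel": [-0.4,-3,3.5],"delta_rot": [0,0,0],"grip": 100},
    {"travel": [-0.2,-3,3.5],"delta_rot": [0,0,0],"grip": 100},
  ],
)

```text
clock: 1.3
tool_pos: [0.3636, 0.2882, 0.2621]
tool_rot: [0.145, 0.692, -0.143, 0.693]
contact_force: [0.2, 0.2, 0.4]
gripper_width: 1.0
```

>>> jog_arm(
  rows=[
    {"travel": [0,-3,3.5],"delta_rot": [0,0,0],"grip": 100},
    {"travel": [0,-3,3.5],"delta_rot": [0,0,0],"grip": 100},
    {"travel": [0,-3,3.5],"delta_rot": [0,0,0],"grip": 100},
    {"travel": [0,-3,3.5],"delta_rot": [0,0,0],"grip": 100},
    {"travel": [0,-3,3.5],"delta_rot": [0,0,0],"grip": 100},
    {"travel": [0,-3,3.5],"delta_rot": [0,0,0],"grip": 100},
    {"travel": [0,0,0],"delta_rot": [0,0,0],"grip": 100},
    {"travel": [0,0,0],"delta_rot": [0,0,0],"grip": 100},
  ],
)

```text
clock: 2.1
tool_pos: [0.4839, 0.0396, 0.2615]
tool_rot: [0.145, 0.692, -0.145, 0.692]
contact_force: [0.2, 0.8, 0.8]
gripper_width: 1.001
```

```bash
python3 look.py w2
```

```text
{'clock': 2.1, 'joint_pos': [-0.7365, 0.0248, 0.5855, 1.9709, -0.0154, 1.1497, 1.0119], 'tool_pos': [0.4839, 0.0396, 0.2615], 'contact_force': [0.2018, 0.794, 0.7792], 'gripper_width': 1.0009}
[[0.0, 0.402, 0.916], [0.0, 0.916, -0.402], [-1.0, 0.001, 0.0]]
```

View pics/w2.png

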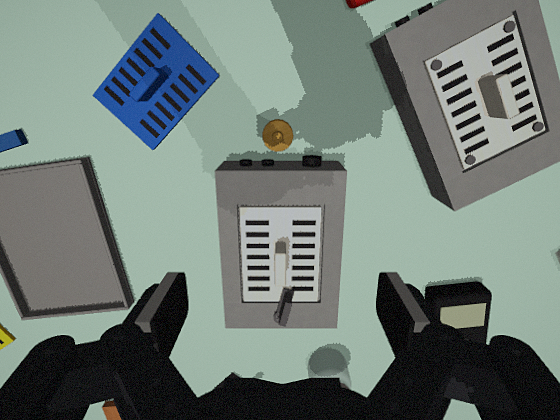

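The case is seen straight from above, with panel corners at about (239,206), (324,206), (321,302) and (243,302). The rib is at about (282,262), and the fin runs from about (290,288) to (279,325).

```bash
cat > meas.py <<'E'
import sys
from h import *
def meas(n):
    p=dict(np.load(n+".npz"));s=p;R=Ro.from_quat(p["tool_rot"]).as_matrix();C=cloud(p,p)
    T=(C-p["tool_pos"])@R   # tool coords
    d=p["depth"]>0
    return p,R,C,T,d
if __name__=="__main__":
    p,R,C,T,d=meas("w2")
    for n,uv,z in(("case",[(219,170),(345,170),(337,327),(226,327)],.06),("panel",[(239,206),(324,206),(321,302),(243,302)],.06)):
        X=at_z(p,uv,z,p);print(n,X.mean(0).round(4),"tool",((X.mean(0)-p["tool_pos"])@R*100).round(2),X[:,:2].round(3).tolist(),"yaw",np.degrees(np.arctan2(*((X[2]+X[3]-X[0]-X[1])[:2])[::-1])).round(1))
    for n,(a,b,c,e),lo,hi in(("rib",(225,297,250,315),.085,.11),("fin",(270,335,262,305),.078,.10)):
        m=np.zeros(d.shape,bool);m[a:b,c:e]=1;m&=d&(C[...,2]>lo)&(C[...,2]<hi)
        q=C[m];
        if len(q):
            r=cv2.minAreaRect((q[:,:2]*1000).astype(np.float32));print(n,len(q),r,"z",np.percentile(q[:,2],[10,50,90]).round(3))
            v,u=np.nonzero(m);print(u.min(),u.max(),v.min(),v.max(), "tool",(T[m].mean(0)*100).round(2))
E
python3 meas.py
```

```text
case [0.5672 0.0031 0.06  ] tool [ 2.015e+01 -1.000e-02  9.090e+00] [[0.45, -0.017], [0.503, 0.104], [0.686, 0.026], [0.63, -0.1]] yaw -23.9
panel [0.5687 0.0025 0.06  ] tool [20.15 -0.    9.25] [[0.494, -0.016], [0.531, 0.069], [0.644, 0.021], [0.606, -0.065]] yaw -23.4
rib 377 ((567.902099609375, 0.7275753021240234), (10.814805030822754, 39.446075439453125), 66.01113891601562) z [0.09  0.091 0.092]
275 285 251 285 tool [17.07 -0.2   9.08]
fin 408 ((602.6380615234375, -10.367921829223633), (15.864171981811523, 73.56497955322266), 70.95985412597656) z [0.084 0.089 0.091]
275 291 270 325 tool [17.31  0.11 12.79]
```

```bash
python3 - <<'E'
from meas import *
p,R,C,T,d=meas("w2")
m=d&(C[...,2]>.084)&(C[...,2]<.095)&(T[...,2]>.115)&(T[...,2]<.19)&(abs(T[...,1])<.03)
q=T[m][:,1:]*100
r=cv2.minAreaRect(q.astype(np.float32));print(len(q),r,cv2.boxPoints(r).round(2).tolist())
E
```

```text
192 ((0.3458091914653778, 14.973804473876953), (0.8424690365791321, 3.2056989669799805), 14.688848495483398) [[-0.4699999988079071, 16.420000076293945], [0.3400000035762787, 13.319999694824219], [1.159999966621399, 13.529999732971191], [0.3499999940395355, 16.6299991607666]]
```

```bash
python3 - <<'E'
from meas import *
p,R,C,T,d=meas("w2")
for nm,CC,TT in (("w",C,T),):
    m=d&(C[...,2]>.02)&(C[...,2]<.2)&(T[...,2]>.195)&(T[...,2]<.30)&(abs(T[...,1])<.12)
    q=T[m];print(len(q),C[m][:,2].max(),q.min(0).round(3),q.max(0).round(3))
t=dict(np.load("top1.npz"));H=cloud(t);q=(H-p["tool_pos"])@R
m=(t["depth"]>0)&(H[...,2]>.015)&(H[...,2]<.2)&(q[...,2]>.196)&(q[...,2]<.32)&(abs(q[...,1])<.14)
g=np.c_[q[m][:,1:],H[m][:,2]];k={}
for a in g: kk=tuple((a[:2]/.02).round().astype(int)*2);k[kk]=max(k.get(kk,0),a[2].round(3))
print({(int(a),int(b)):float(c) for (a,b),c in k.items()})
E
```

```text
809 0.06745901047037467 [0.194 0.039 0.273] [0.241 0.098 0.3  ]
{(8, 32): 0.081, (10, 32): 0.079, (6, 32): 0.081, (10, 30): 0.078, (8, 30): 0.082, (4, 32): 0.079, (6, 30): 0.083, (4, 30): 0.083, (8, 28): 0.081, (6, 28): 0.082, (10, 28): 0.046, (4, 28): 0.081}
```

>>> jog_arm(
  rows=[
    {"travel": [2.6,0.09,3.74],"delta_rot": [0,0,0],"grip": 60},
    {"travel": [2.6,0.09,3.74],"delta_rot": [0,0,0],"grip": 60},
    {"travel": [2.6,0.09,3.74],"delta_rot": [0,0,0],"grip": 60},
    {"travel": [2.6,0.08,3.75],"delta_rot": [0,0,0],"grip": 60},
    {"travel": [1,0,0],"delta_rot": [7.3,0,0],"grip": 60},
    {"travel": [1,0,0],"delta_rot": [7.3,0,0],"grip": 60},
    {"travel": [0,0,0],"delta_rot": [0,0,0],"grip": 60},
    {"travel": [0,0,0],"delta_rot": [0,0,0],"grip": 60},
  ],
)

```text
clock: 2.95
tool_pos: [0.6219, -0.0132, 0.1369]
tool_rot: [0.229, 0.67, -0.229, 0.669]
contact_force: [-0.3, 0.1, 0.9]
gripper_width: 0.6
```

```bash
python3 look.py w3; python3 - <<'E'
from meas import *
p,R,C,T,d=meas("w3")
# expected fin centre from w2
p2,R2,*_=meas("w2");X=p2["tool_pos"]+R2@[.1725,.0035,.1497];print("fin c in tool now",((X-p["tool_pos"])@R*100).round(2))
m=d&(C[...,2]>.083)&(C[...,2]<.096)&(abs(T[...,2])<.04)&(abs(T[...,1])<.02)
q=T[m][:,1:]*100;print(len(q));
if len(q)>20: print(cv2.minAreaRect(q.astype(np.float32)))
E
```

```text
{'clock': 2.95, 'joint_pos': [-0.5512, 0.4978, 0.6494, 1.7714, -0.3531, 0.9925, 1.148], 'tool_pos': [0.6219, -0.0132, 0.1369], 'contact_force': [-0.347, 0.0962, 0.9436], 'gripper_width': 0.5995}
[[-0.001, 0.612, 0.791], [0.001, 0.791, -0.612], [-1.0, 0.0, -0.001]]
fin c in tool now [ 4.79 -0.3   0.3 ]
797
((-0.6818378567695618, -1.052860975265503), (6.313637733459473, 1.4436841011047363), 75.34996032714844)
```

View pics/w3.png

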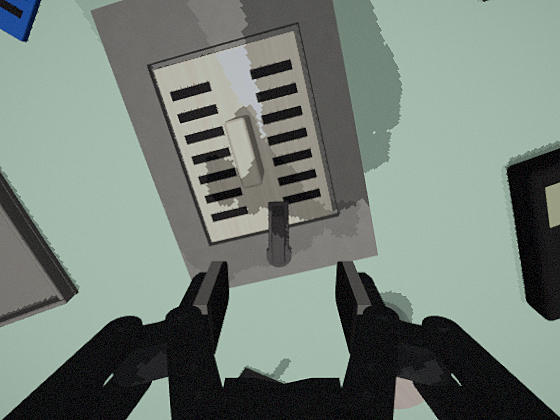

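```bash
python3 - <<'E'
from meas import *
p,R,C,T,d=meas("w3")
for uv in [(279,203),(279,250)]: print(((at_z(p,uv,.089,p)[0]-p["tool_pos"])@R*100).round(2))
m=d&(C[...,2]>.080)&(C[...,2]<.094)&(T[...,2]>-.022)&(T[...,2]<.04)&(abs(T[...,1])<.02)
v,u=np.nonzero(m);print(u.min(),u.max(),v.min(),v.max())
q=T[m][:,1:]*100;print(len(q),cv2.minAreaRect(q.astype(np.float32)))
E
```

```text
[ 4.79 -0.19 -2.09]
[ 4.79 -0.2   1.02]
271 284 213 263
630 ((-0.29995548725128174, 0.3993786573410034), (3.250605344772339, 0.7769861817359924), 88.72322845458984)
```

The fin lies vertically at column 279 between the jaws, and the depth agrees with the prediction (offset y -0.27 cm, z +0.3 cm). I'll go down and pinch it.

>>> jog_arm(
  grip_force=25,
  rows=[
    {"travel": [2.0,-0.27,0.3],"delta_rot": [0,0,0],"grip": 60},
    {"travel": [2.0,0,0],"delta_rot": [0,0,0],"grip": 60},
    {"travel": [1.6,0,0],"delta_rot": [0,0,0],"grip": 60},
    {"travel": [1.0,0,0],"delta_rot": [0,0,0],"grip": 60},
    {"travel": [0,0,0],"delta_rot": [0,0,0],"grip": 10},
    {"travel": [0,0,0],"delta_rot": [0,0,0],"grip": 0},
    {"travel": [0,0,0],"delta_rot": [0,0,0],"grip": 0},
    {"travel": [0,0,0],"delta_rot": [0,0,0],"grip": 0},
  ],
)

```text
clock: 3.8
tool_pos: [0.6246, -0.0182, 0.0724]
tool_rot: [0.231, 0.668, -0.23, 0.669]
contact_force: [2.3, 1.6, -0.6]
gripper_width: 0.086
```

```bash
python3 - <<'E'
from h import *
from rig import env
s=env.get_state();print({k:np.round(s[k],4).tolist() for k in("joint_pos","tool_pos","contact_force","gripper_width")})
p2=dict(np.load("w2.npz"));R2=Ro.from_quat(p2["tool_rot"]).as_matrix()
R=Ro.from_quat(s["tool_rot"]).as_matrix();X=p2["tool_pos"]+R2@[.1725,-.0021,.171];print("pivot",X.round(4),"in tool",((X-s["tool_pos"])@R*100).round(2))
E
```

```text
{'joint_pos': [-0.5039, 0.5851, 0.6029, 1.7999, -0.4189, 0.8835, 1.1984], 'tool_pos': [0.6246, -0.0182, 0.0724], 'contact_force': [2.3097, 1.5777, -0.5992], 'gripper_width': 0.0858}
pivot [ 0.6397 -0.031   0.089 ] in tool [-1.66 -0.07  1.98]
```

>>> jog_arm(
  rows=[
    {"travel": [0,0.29,0.02],"delta_rot": [8,0,0],"grip": 0},
    {"travel": [0,0.29,0.02],"delta_rot": [8,0,0],"grip": 0},
    {"travel": [0,0.29,0.02],"delta_rot": [8,0,0],"grip": 0},
    {"travel": [0,0.29,0.02],"delta_rot": [8,0,0],"grip": 0},
  ],
)

```text
clock: 4.2
tool_pos: [0.6338, -0.0115, 0.0725]
tool_rot: [0.408, 0.577, -0.406, 0.579]
contact_force: [1.7, 0.7, -1.1]
gripper_width: 0.083
```

```bash
cat > piv.py <<'E'
from h import *
from rig import env
s=env.get_state();print({k:np.round(s[k],4).tolist() for k in("joint_pos","tool_pos","contact_force","ft_torque","gripper_width")})
R=Ro.from_quat(s["tool_rot"]).as_matrix();X=np.array([.6397,-.031,.089]);print("pivot in tool",((X-s["tool_pos"])@R*100).round(2),"yaw z",np.degrees(np.arctan2(R[1,2],R[0,2])).round(1))
E
python3 piv.py
```

```text
{'joint_pos': [-0.5979, 0.6422, 0.7287, 1.7803, -0.5266, 0.9205, 0.7032], 'tool_pos': [0.6338, -0.0115, 0.0725], 'contact_force': [1.7396, 0.6929, -1.0822], 'ft_torque': [0.2206, -0.226, 0.0906], 'gripper_width': 0.0829}
pivot in tool [-1.66 -0.1   2.04] yaw z -70.3
```

>>> jog_arm(
  rows=[
    {"travel": [0,0.29,0.02],"delta_rot": [8,0,0],"grip": 0},
    {"travel": [0,0.29,0.02],"delta_rot": [8,0,0],"grip": 0},
    {"travel": [0,0.29,0.02],"delta_rot": [8,0,0],"grip": 0},
    {"travel": [0,0.29,0.02],"delta_rot": [8,0,0],"grip": 0},
    {"travel": [0,0.29,0.02],"delta_rot": [8,0,0],"grip": 0},
    {"travel": [0,0.18,0.01],"delta_rot": [5,0,0],"grip": 0},
    {"travel": [0,0,0],"delta_rot": [0,0,0],"grip": 0},
  ],
)

```text
clock: 4.9
tool_pos: [0.6494, -0.0122, 0.0724]
tool_rot: [0.597, 0.38, -0.596, 0.38]
contact_force: [-0.2, 2.5, 3.7]
gripper_width: 0.087
```

```bash
python3 piv.py
```

```text
{'joint_pos': [-0.6907, 0.7462, 0.895, 1.7432, -0.6853, 0.9943, 0.0325], 'tool_pos': [0.6494, -0.0122, 0.0724], 'contact_force': [-0.2008, 2.5229, 3.7025], 'ft_torque': [0.5221, 0.0401, -0.0646], 'gripper_width': 0.0871}
pivot in tool [-1.66 -0.08  2.11] yaw z -115.0
```

>>> jog_arm(
  rows=[
    {"travel": [0,0,0],"delta_rot": [0,0,0],"grip": 40},
    {"travel": [0,0,0],"delta_rot": [0,0,0],"grip": 40},
    {"travel": [-1.5,0,0],"delta_rot": [0,0,0],"grip": 40},
    {"travel": [-2.5,0,0],"delta_rot": [0,0,0],"grip": 40},
    {"travel": [-4,0,0],"delta_rot": [0,0,0],"grip": 60},
    {"travel": [-3,0,0],"delta_rot": [-8.3,0,0],"grip": 60},
    {"travel": [0,0,0],"delta_rot": [-8.3,0,0],"grip": 60},
    {"travel": [0,0,0],"delta_rot": [-8.3,0,0],"grip": 60},
  ],
)

```text
clock: 5.7
tool_pos: [0.6492, -0.0146, 0.1842]
tool_rot: [0.5, 0.499, -0.499, 0.502]
contact_force: [-1.1, 1.1, 0.0]
gripper_width: 0.602
```

>>> jog_arm(
  rows=[
    {"travel": [0,0,0],"delta_rot": [-8.3,0,0],"grip": 60},
    {"travel": [0,0,0],"delta_rot": [-8.3,0,0],"grip": 60},
    {"travel": [0,0,0],"delta_rot": [-8.3,0,0],"grip": 60},
    {"travel": [0,0,0],"delta_rot": [-8.3,0,0],"grip": 60},
    {"travel": [0,0,0],"delta_rot": [-8.3,0,0],"grip": 60},
    {"travel": [0,0,0],"delta_rot": [-8.3,0,0],"grip": 60},
    {"travel": [0,0,0],"delta_rot": [-8.3,0,0],"grip": 60},
    {"travel": [0,0,0],"delta_rot": [-8.3,0,0],"grip": 60},
  ],
)

```text
clock: 6.5
tool_pos: [0.648, -0.0146, 0.1824]
tool_rot: [0.144, 0.692, -0.144, 0.693]
contact_force: [-0.2, -0.3, -0.9]
gripper_width: 0.597
```

>>> jog_arm(
  rows=[
    {"travel": [0,-1,-4],"delta_rot": [0,0,0],"grip": 60},
    {"travel": [0,-1,-4],"delta_rot": [0,0,0],"grip": 60},
    {"travel": [0,0,0],"delta_rot": [0,0,0],"grip": 60},
    {"travel": [0,0,0],"delta_rot": [0,0,0],"grip": 60},
  ],
)

```text
clock: 6.9
tool_pos: [0.566, 0.0001, 0.1818]
tool_rot: [0.146, 0.692, -0.146, 0.692]
contact_force: [-0.1, -0.0, -0.4]
gripper_width: 0.604
```

```bash
python3 look.py w4; python3 - <<'E'
from meas import *
p,R,C,T,d=meas("w4")
m=d&(C[...,2]>.086)&(C[...,2]<.097)&(abs(T[...,2])<.035)&(abs(T[...,1])<.017)
v,u=np.nonzero(m);q=T[m][:,1:]*100;print(len(q),u.min(),u.max(),v.min(),v.max(),cv2.minAreaRect(q.astype(np.float32)))
E
```

```text
{'clock': 6.9, 'joint_pos': [-0.6483, 0.3256, 0.684, 1.8775, -0.2406, 1.0209, 1.2919], 'tool_pos': [0.566, 0.0001, 0.1818], 'contact_force': [-0.0809, -0.013, -0.3783], 'gripper_width': 0.6043}
[[0.0, 0.404, 0.915], [0.001, 0.915, -0.404], [-1.0, 0.001, -0.0]]
808 276 291 188 238 ((0.09196960926055908, 0.1498095989227295), (3.928077220916748, 1.149146318435669), 89.56723022460938)
```

View pics/w4.png

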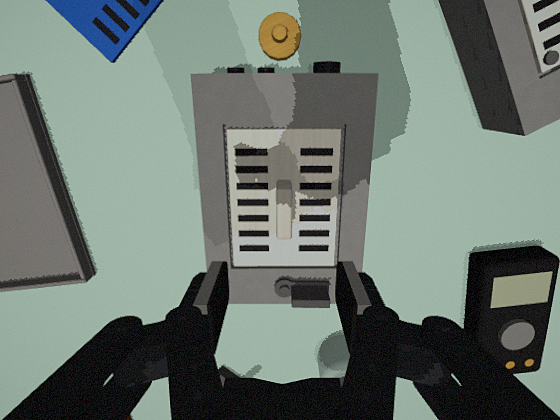

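The tab is now sideways (fin horizontal at about (308,290)). The rib is centred and aligned (offset y 0.1, z 0.15 cm), so I'll grasp it and lift.

>>> jog_arm(
  grip_force=60,
  rows=[
    {"travel": [4,0.1,0.15],"delta_rot": [0,0,0],"grip": 60},
    {"travel": [4,0,0],"delta_rot": [0,0,0],"grip": 60},
    {"travel": [2.5,0,0],"delta_rot": [0,0,0],"grip": 60},
    {"travel": [1.1,0,0],"delta_rot": [0,0,0],"grip": 60},
    {"travel": [0,0,0],"delta_rot": [0,0,0],"grip": 15},
    {"travel": [0,0,0],"delta_rot": [0,0,0],"grip": 0},
    {"travel": [0,0,0],"delta_rot": [0,0,0],"grip": 0},
    {"travel": [0,0,0],"delta_rot": [0,0,0],"grip": 0},
  ],
)

```text
clock: 7.75
tool_pos: [0.571, 0.0007, 0.0674]
tool_rot: [0.146, 0.69, -0.145, 0.694]
contact_force: [1.2, -0.2, 3.2]
gripper_width: 0.126
```

>>> jog_arm(
  rows=[
    {"travel": [-0.5,0,0],"delta_rot": [0,0,0],"grip": 0},
    {"travel": [-0.5,0,0],"delta_rot": [0,0,0],"grip": 0},
    {"travel": [-1,0,0],"delta_rot": [0,0,0],"grip": 0},
    {"travel": [-1.5,0,0],"delta_rot": [0,0,0],"grip": 0},
    {"travel": [-2,0,0],"delta_rot": [0,0,0],"grip": 0},
    {"travel": [-2,0,0],"delta_rot": [0,0,0],"grip": 0},
    {"travel": [0,0,0],"delta_rot": [0,0,0],"grip": 0},
    {"travel": [0,0,0],"delta_rot": [0,0,0],"grip": 0},
  ],
)

```text
clock: 8.55
tool_pos: [0.569, 0.001, 0.141]
tool_rot: [0.146, 0.691, -0.145, 0.692]
contact_force: [-0.6, -0.9, -3.5]
gripper_width: 0.131
```

```bash
python3 look.py w5; python3 - <<'E'
from meas import *
p,R,C,T,d=meas("w5")
t=dict(np.load("top1.npz"));X=at_z(t,np.array([(490,113),(595,140),(560,278),(453,250)])/1.74+[60,80],.02).mean(0)
print("tray in tool",((X-p["tool_pos"])@R*100).round(2),X)
E
```

```text
{'clock': 8.55, 'joint_pos': [-0.6242, 0.388, 0.6625, 1.9018, -0.2917, 0.9471, 1.3301], 'tool_pos': [0.569, 0.001, 0.141], 'contact_force': [-0.5617, -0.8732, -3.5357], 'gripper_width': 0.1306}
[[0.001, 0.403, 0.915], [0.001, 0.915, -0.403], [-1.0, 0.001, 0.001]]
tray in tool [ 12.07 -30.26   0.67] [ 0.45323103 -0.27848933  0.02      ]
```

View pics/w5.png

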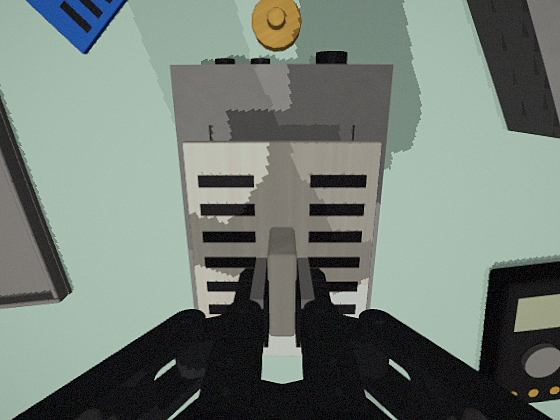

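The panel is held by its rib and is clear of the case. Now I'll carry it over the tray.

>>> jog_arm(
  rows=[
    {"travel": [-0.5,-1.5,0.05],"delta_rot": [0,0,0],"grip": 0},
    {"travel": [-0.5,-2.5,0.05],"delta_rot": [0,0,0],"grip": 0},
    {"travel": [-0.5,-3.3,0.1],"delta_rot": [0,0,0],"grip": 0},
    {"travel": [-0.5,-3.3,0.1],"delta_rot": [0,0,0],"grip": 0},
    {"travel": [0,-3.3,0.1],"delta_rot": [0,0,0],"grip": 0},
    {"travel": [0,-3.3,0.1],"delta_rot": [0,0,0],"grip": 0},
    {"travel": [0,-3.3,0.1],"delta_rot": [0,0,0],"grip": 0},
    {"travel": [0,-3.3,0.1],"delta_rot": [0,0,0],"grip": 0},
  ],
)

```text
clock: 9.4
tool_pos: [0.4766, -0.2218, 0.1596]
tool_rot: [0.146, 0.693, -0.146, 0.691]
contact_force: [0.3, 0.3, -3.2]
gripper_width: 0.127
```

>>> jog_arm(
  rows=[
    {"travel": [0,-3,0],"delta_rot": [0,0,0],"grip": 0},
    {"travel": [0,-2,0],"delta_rot": [0,0,0],"grip": 0},
    {"travel": [0,-1.4,0],"delta_rot": [0,0,0],"grip": 0},
    {"travel": [0,0,0],"delta_rot": [-3.5,0,0],"grip": 0},
    {"travel": [0,0,0],"delta_rot": [-3.5,0,0],"grip": 0},
    {"travel": [0,0,0],"delta_rot": [0,0,0],"grip": 0},
    {"travel": [0,0,0],"delta_rot": [0,0,0],"grip": 0},
  ],
)

```text
clock: 10.1
tool_pos: [0.4521, -0.2786, 0.1598]
tool_rot: [0.104, 0.7, -0.104, 0.699]
contact_force: [0.3, 0.2, -3.3]
gripper_width: 0.126
```

```bash
python3 look.py w6; python3 - <<'E'
from meas import *
p,R,C,T,d=meas("w6")
X=np.array([.4532,-.2785,.02]);print("tray in tool",((X-p["tool_pos"])@R*100).round(2))
# panel plane
m=d&(T[...,0]>-.02)&(T[...,0]<.03)&(abs(T[...,1])<.045)&(abs(T[...,1])>.012)&(T[...,2]<-.02)&(T[...,2]>-.06)
q=C[m];A=np.c_[q[:,:2]-q[:,:2].mean(0),np.ones(len(q))];s=np.linalg.lstsq(A,q[:,2],rcond=None)[0];print(len(q),s.round(3),"tool slopes y,z",(s[:2]@R[:2,1:]).round(3))
E
```

```text
{'clock': 10.1, 'joint_pos': [-0.194, 0.3016, 0.7745, 1.9783, -0.2555, 0.9616, 1.9816], 'tool_pos': [0.4521, -0.2786, 0.1598], 'contact_force': [0.3216, 0.2022, -3.2749], 'gripper_width': 0.1264}
[[-0.001, 0.291, 0.957], [0.0, 0.957, -0.291], [-1.0, -0.0, -0.002]]
tray in tool [13.97  0.05  0.13]
11393 [-0.001  0.002  0.152] tool slopes y,z [ 0.001 -0.002]
```

View pics/w6.png

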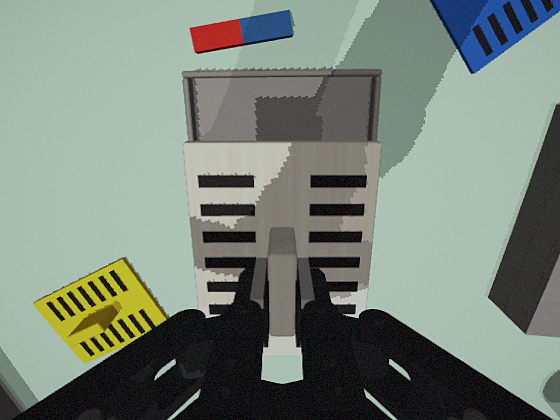

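The panel is level (slope about 0.002), centred and aligned with the tray, so I'll lower it.

>>> jog_arm(
  rows=[
    {"travel": [2,0,0.1],"delta_rot": [0,0,0],"grip": 0},
    {"travel": [3,0,0],"delta_rot": [0,0,0],"grip": 0},
    {"travel": [3,0,0],"delta_rot": [0,0,0],"grip": 0},
    {"travel": [2.5,0,0],"delta_rot": [0,0,0],"grip": 0},
    {"travel": [1.5,0,0],"delta_rot": [0,0,0],"grip": 0},
    {"travel": [1,0,0],"delta_rot": [0,0,0],"grip": 0},
    {"travel": [0.5,0,0],"delta_rot": [0,0,0],"grip": 0},
    {"travel": [0,0,0],"delta_rot": [0,0,0],"grip": 0},
  ],
)

```text
clock: 10.95
tool_pos: [0.4544, -0.2788, 0.0253]
tool_rot: [0.103, 0.699, -0.103, 0.7]
contact_force: [0.0, 0.6, -2.7]
gripper_width: 0.127
```

>>> jog_arm(
  rows=[
    {"travel": [0.2,0,0],"delta_rot": [0,0,0],"grip": 0},
    {"travel": [0,0,0],"delta_rot": [0,0,0],"grip": 0},
    {"travel": [0.2,0,0],"delta_rot": [0,0,0],"grip": 0},
    {"travel": [0,0,0],"delta_rot": [0,0,0],"grip": 0},
    {"travel": [0,0,0],"delta_rot": [0,0,0],"grip": 0},
  ],
)

```text
clock: 11.45
tool_pos: [0.4543, -0.2786, 0.0214]
tool_rot: [0.103, 0.699, -0.103, 0.7]
contact_force: [0.5, -0.7, -2.3]
gripper_width: 0.125
```

Still carrying the weight, with about 3 mm left. I'll lower it in small steps.

>>> jog_arm(
  rows=[
    {"travel": [0.15,0,0],"delta_rot": [0,0,0],"grip": 0},
    {"travel": [0,0,0],"delta_rot": [0,0,0],"grip": 0},
    {"travel": [0.1,0,0],"delta_rot": [0,0,0],"grip": 0},
    {"travel": [0,0,0],"delta_rot": [0,0,0],"grip": 0},
    {"travel": [0,0,0],"delta_rot": [0,0,0],"grip": 0},
  ],
)

```text
clock: 11.95
tool_pos: [0.4542, -0.2785, 0.0187]
tool_rot: [0.103, 0.7, -0.103, 0.699]
contact_force: [0.9, -0.6, -2.2]
gripper_width: 0.124
```

>>> jog_arm(
  rows=[
    {"travel": [0.05,0,0],"delta_rot": [0,0,0],"grip": 0},
    {"travel": [0,0,0],"delta_rot": [0,0,0],"grip": 0},
    {"travel": [0.05,0,0],"delta_rot": [0,0,0],"grip": 0},
    {"travel": [0,0,0],"delta_rot": [0,0,0],"grip": 0},
  ],
)

```text
clock: 12.35
tool_pos: [0.4542, -0.2786, 0.0183]
tool_rot: [0.104, 0.7, -0.103, 0.7]
contact_force: [-2.6, 1.3, 4.5]
gripper_width: 0.128
```

The panel is touching the floor (+4.5 N). I'll release it and retreat.

>>> jog_arm(
  rows=[
    {"travel": [0,0,0],"delta_rot": [0,0,0],"grip": 20},
    {"travel": [0,0,0],"delta_rot": [0,0,0],"grip": 45},
    {"travel": [0,0,0],"delta_rot": [0,0,0],"grip": 45},
    {"travel": [-1,0,0],"delta_rot": [0,0,0],"grip": 45},
    {"travel": [-3,0,0],"delta_rot": [0,0,0],"grip": 45},
    {"travel": [-5,0,0],"delta_rot": [0,0,0],"grip": 45},
    {"travel": [-5,0,0],"delta_rot": [0,0,0],"grip": 45},
    {"travel": [-5,0,0],"delta_rot": [0,0,0],"grip": 45},
  ],
)

```text
clock: 13.15
tool_pos: [0.4537, -0.2788, 0.2099]
tool_rot: [0.103, 0.7, -0.104, 0.699]
contact_force: [1.5, 1.0, 0.7]
gripper_width: 0.453
```

>>> jog_arm(
  rows=[
    {"travel": [0,0,-5],"delta_rot": [0,0,0],"grip": 45},
    {"travel": [0,0,0],"delta_rot": [0,0,0],"grip": 45},
    {"travel": [0,0,0],"delta_rot": [0,0,0],"grip": 45},
  ],
)

```text
clock: 13.45
tool_pos: [0.4048, -0.2636, 0.2081]
tool_rot: [0.105, 0.699, -0.103, 0.7]
contact_force: [0.4, 0.1, 0.1]
gripper_width: 0.447
```

```bash
python3 look.py w7; python3 - <<'E'
from meas import *
p,R,C,T,d=meas("w7")
m=d&(p["img"].min(2)>95)&(C[...,2]>.004)&(C[...,2]<.025)&(np.hypot(C[...,0]-.4532,C[...,1]+.2785)<.08)
q=C[m];A=np.c_[q[:,:2]-q[:,:2].mean(0),np.ones(len(q))];s=np.linalg.lstsq(A,q[:,2],rcond=None)[0];print(len(q),s.round(4),cv2.minAreaRect((q[:,:2]*1000).astype(np.float32)))
from rig import viewer
t=viewer.read_camera("scene");cv2.imwrite("pics/s2.png",cv2.resize(t["img"][120:400,150:500],None,fx=1.7,fy=1.7))
E
```

```text
{'clock': 13.45, 'joint_pos': [-0.3055, 0.0987, 0.8526, 2.0445, -0.0909, 1.0335, 1.8675], 'tool_pos': [0.4048, -0.2636, 0.2081], 'contact_force': [0.411, 0.0937, 0.1209], 'gripper_width': 0.4467}
[[0.002, 0.29, 0.957], [0.003, 0.957, -0.29], [-1.0, 0.004, 0.001]]
10435 [-0.0031 -0.0007  0.0085] ((456.0755920410156, -280.03594970703125), (159.7393341064453, 152.96774291992188), 62.45409393310547)
```

View pics/s2.png

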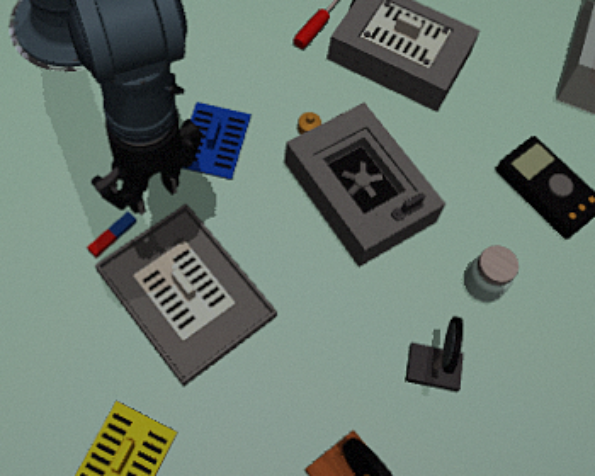

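View pics/w7.png

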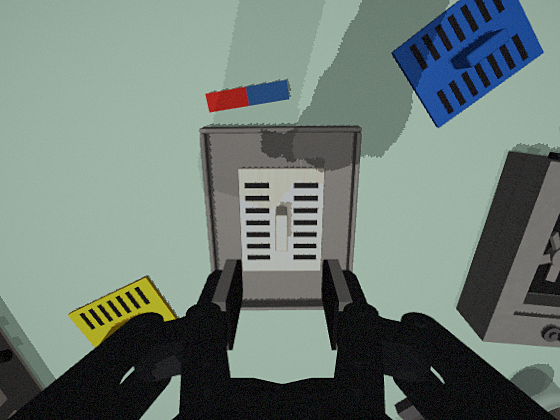

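The panel lies flat in the middle of the tray, rib up. The case is empty, the tab is still aside, and the gripper is clear of everything.

```bash
python3 -c "
from rig import hand_in
print(hand_in())"
```

```text
the job is handed in; nothing more can be done
None
```

I handed the job in at about 13.5 s of the 58 s allowed. No verdict was reported, so success rests on my own checks.

- **Tab:** I pinched the fin and turned the tab clockwise about its pivot, from about -0.26 rad to about -1.59 rad by wrist yaw. The last pictures show it still aside.
- **Panel:** I gripped the rib, lifted the panel clear of the case, carried it level and lowered it until it touched the tray floor. Then I released it and backed off to about 0.2 m.
- **Last checks:**
  - The panel lies flat, rib up and near the tray's centre: a plane fit gave a tilt of about 0.003 rad.
  - Residual force on the tool was under 0.5 N, so nothing is being touched.
- **What failed or disagreed:**
  - My first two move calls were refused because some rows lacked keys; the arm did not move.
  - The last outline fit took in the tray floor as well as the panel (160 x 153 mm instead of 120 x 90 mm). Its mean height (8.5 mm) and tilt are therefore rough, and I relied on the pictures and the measured TCP height at contact for the seating.

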